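# Snap down the street-lamp lens fasteners

## Robot

A 6-joint arm with a two-finger parallel gripper is mounted at the origin on the work surface. World frame = base frame: x ahead of the robot, y to its left, z up, the work surface at z = 0. Lengths are in m, angles in rad, forces in N, time in s.
With the tool pointing down it reaches from about 0.3 to 0.775 m from the base axis. Payload 14.6 kg.
Tool frame: the origin (TCP) lies at the very end of the fingers, on their centre line; the grasp point (between the pads) lies ctrl.pinch_z behind it (ctrl.pinch_z is the distance from the TCP to the grasp point, in m); z points along the fingers, y is the line along which they close (so a half turn about z gives the same grasp; the last joint's range is limited). The gripper opens to 94 mm and grips with 3 to 60 N. Pads are 16 mm wide; open, the fingers measure 119 mm over their backs; the gripper's body (75 mm by 177 mm) begins 78 mm behind the grasp point.
Start: joints at [-1.187, 0.3, 1.521, -0, 1.321, -0.067], TCP at [0.24, -0.495, 0.205] pointing down, gripper open.
Joint ranges: [-3.03, 3.03], [-0.79, 2.21], [0.23, 2.52], [-1.04, 4.18], [0, 3.07], [-2.55, 2.55]. Speed limits (rad/s): [2.22, 2.22, 2.57, 3.14, 3.14, 3.14].

## Interface

Orientations are given as [roll, pitch, yaw] about the fixed x, y, z axes, in that order (R = Rz(yaw) Ry(pitch) Rx(roll)).
In Python, from workcell import ctrl, viewer, job gives the robot as it stands. The module is installed in compiled form; this text tells all that it offers.
- The arm moves only by the tool send_rows, never from a script. Its argument "series" is one flat list of numbers, 7 for each row, row after row: the shift along the tool's x, y, z in m, then the turn, a rotation vector about the tool's x, y, z in degrees, then the finger opening in m, from 0 to 0.094. In form: [x, y, z, ax, ay, az, hand, x, y, z, ax, ay, az, hand, ...]. A call has 1 to 20 rows; each row shifts and turns the commanded pose from where the row before left it, along the tool's axes as they then stand; what a row does not reach is not made up. A row lasts 1/10 s, in which the tool goes at most 50 mm and 8.59 degrees, less where a joint would pass 70% of its speed; a pose out of reach is approached as far as the arm can. A call is refused whole if a number of a shift passes 0.05 or a number of a turn 8.59, either way. A call with a gripper value outside its range is refused whole. The fingers move at their own pace and stop on an object; the grip force is fixed at half the most. Time passes only in rows, so rows that do not move let the fingers close. It gives the time, the measured TCP pose, the force, the opening and the grip force at its end, in the units of the state.
- ctrl.read_state(): the state, without advancing time (a new reading comes with each control period).
- viewer.get_image(name): name is "scene" or "side" or "wrist"; returns a dict with "color" (384x512x3 uint8, blue, green, red), "fx", "fy", "cx", "cy" (pixels), "extrinsics" (4x4, takes a point from world to camera coordinates). Camera axes: x right, y down, z forward; pixel columns grow to the right and rows downward; lengths in m; the calibration is good to about 2 mm. A picture is of the moment at which its call begins. There is no depth.
- job.job_done(): hands the job in; it is judged then, once.
The state is a dict: "clock": time; "joint_positions": joint angles; "qvel": joint speeds; "joint_efforts": joint torques, N m; "tool_pos": TCP position; "orientation": TCP orientation; "force": force on the tool from outside, world axes, zero at the start; "ft_torque": the same for the moment, N m; "gripper_width": finger opening in m; "finger_force": force on a finger pad.
Only numpy, scipy, OpenCV 4.12 (cv2) and the standard library are available. Lean on these libraries where they do the work, as an engineer would, in place of code of your own. Each camera call takes 0.05 s, during which the arm holds its last target. There are 200 camera calls.

## Task

Fasten the lens onto the street-lamp head: with the fingertips push its three black fasteners fully down, first the round one, then the long bar, then the square one, each home before the next is begun. Only push: do not pull a fastener up or press on the lens sheet, and leave everything else where it stands.

Things in the scene. Friction and masses are not known exactly. Their poses are not given: they have to be found in the camera images.
- lamp: Bare aluminium street-lamp head, D-shaped (a rounded nose towards its own -x, a straight end at x = +112 mm, 240 mm wide), held fast in a 300 x 290 mm dark steel nest plate fixed to the table. Origin on the table under the centre of the nose's 120 mm radius; x from nose to straight end, z up. Housing top 40 mm above the table; the four steel nest posts end lower. The three fasteners sit at lamp (x, y) = (-90, 0), (60, 90) and (60, -90) mm, any of them in any of these places.
- lens: White sheet with rows of clear lenses in the middle of the housing, 150 x 130 mm, 4 mm thick, its lenses 2.5 mm higher (fragile: not to be pressed). Origin at the centre of its underside, 40 mm above the table and 22 mm along the lamp's x from the lamp's origin.
- round_top (a point): Push-in lens fastener of black plastic with a round disc head, 32 mm across, 5 mm thick, on a 36 mm grey collar 4 mm high. Raised (0) its top is 58 mm above the table, 18 mm above the lamp housing; fully home (0.009) it is 49 mm above the table, 9 mm above the housing and 5 mm above the lens sheet. Site: centre of the head's top face, moving with it; z up, x and y along the lamp's own.
- round (a joint): Travel of the round fastener, m: 0 raised, grows as it is pushed straight down, 0.009 at its solid stop (home from 0.0075); it starts between 0 and 0.002. It slides against about 6 N of friction and stays where it is left; it can be pulled up to -0.004.
- bar_top (a point): Push-in lens fastener of black plastic with a long bar head, 52 mm (along the point's x) by 16 mm, 5 mm thick, on a 36 mm grey collar 4 mm high. Raised (0) its top is 58 mm above the table, 18 mm above the lamp housing; fully home (0.009) it is 49 mm above the table, 9 mm above the housing and 5 mm above the lens sheet. Site: centre of the head's top face, moving with it; z up, x and y along the lamp's own.
- bar (a joint): Travel of the bar fastener, m: 0 raised, grows as it is pushed straight down, 0.009 at its solid stop (home from 0.0075); it starts between 0 and 0.002. It slides against about 6 N of friction and stays where it is left; it can be pulled up to -0.004.
- square_top (a point): Push-in lens fastener of black plastic with a square head, 28 x 28 mm, 5 mm thick, on a 36 mm grey collar 4 mm high. Raised (0) its top is 58 mm above the table, 18 mm above the lamp housing; fully home (0.009) it is 49 mm above the table, 9 mm above the housing and 5 mm above the lens sheet. Site: centre of the head's top face, moving with it; z up, x and y along the lamp's own.
- square (a joint): Travel of the square fastener, m: 0 raised, grows as it is pushed straight down, 0.009 at its solid stop (home from 0.0075); it starts between 0 and 0.002. It slides against about 6 N of friction and stays where it is left; it can be pulled up to -0.004.
- tub: Bystander: small clear plastic cup, 32 mm across, 28 mm high, standing on the lamp housing; origin at the centre of its underside
- bit: Bystander: short steel pin with a wider head, 30 mm high, 18 mm wide, standing on the lamp housing; origin at the centre of its underside
- driver: Bystander: screwdriver lying on the table beside the nest; origin under its middle
- tape: Bystander: roll of paper tape, 90 mm across, 25 mm high, flat on the table; origin at the centre of its underside
- cup: Bystander: steel cup, 72 mm across, 85 mm high, standing on the table; origin at the centre of its underside
- fins: Bystander: aluminium finned heat sink, 80 x 50 x 42 mm, standing on the table; origin at the centre of its underside
- jar: Bystander: closed jar, 56 mm across, 70 mm high, standing on the table beyond the nest; origin at the centre of its underside

How it is judged:
On the way, in this order (a step that is already met when the one before it is completed fails the run):
1. the round fastener is pushed home by the fingers (value of joint round above 0.0075 m and contact force between the fingers and round above 0.5 N).
2. the bar fastener is pushed home by the fingers (value of joint bar above 0.0075 m and contact force between the fingers and bar above 0.5 N).
3. the square fastener is pushed home by the fingers (value of joint square above 0.0075 m and contact force between the fingers and square above 0.5 N).
At the end, for the whole second after the job is handed in: All three fasteners are within 1.5 mm of fully home, pushed in the order round, bar, square, and every bystander is within 15 mm of where it stood (value of joint each of round, bar, square above 0.0075 m and distance of each of tub, bit, driver, tape, cup, fins, jar from where it was at the start of the episode below 0.015 m); the robot touches nothing.
It fails at once if a fastener is pushed more than 4 mm in before the one ahead of it in the order is home ((value of joint bar above 0.004 m and value of joint round below 0.0075 m) or (value of joint square above 0.004 m and value of joint round below 0.0075 m) or (value of joint square above 0.004 m and value of joint bar below 0.0075 m)).
It fails at once if a fastener is pulled up (value of joint any of round, bar, square below -0.0015 m).
It fails at once if the lens sheet is pressed with more than 4 N (contact force between any of the fingers, the arm and lens above 4 N).
It fails at once if a bystander is moved by more than 15 mm (distance of any of tub, bit, driver, tape, cup, fins, jar from where it was at the start of the episode above 0.015 m).
It fails at once if a standing bystander is tipped (angle between any of tub, bit, tape, cup, fins, jar's own z axis and vertical above 0.4 rad).
It also fails if it takes over 48 s, if anything falls off the work surface, if the arm or the gripper's body presses on something with over 40 N, if the wrist force passes 120 N, or if a joint passes its speed limit or range.

## Working session

There is one attempt and no reset: what is moved stays moved. The work goes in short steps, Python scripts to look and compute and a tool call to move; the robot and the scene stay as the last step left them, time stands still between calls to the robot, and variables do not carry over. Pictures are saved under pics/ and viewed, at most 10 in all, crops included, and the job is handed in when it is done.

Besides the shell and the picture viewer there is one more tool, called after "Request:" by a JSON object that holds its "method" and its "body". send_rows: Moves the arm, as the interface text tells. Its arguments: {"type":"object","properties":{"series":{"type":"array"}},"required":["series"]}

```bash
mkdir -p pics; cat > h.py <<'E'
import numpy as np, cv2
from workcell import ctrl, viewer, job
def grab(n,tag):
    d=viewer.get_image(n); cv2.imwrite(f'pics/{tag}.png',d['color']); np.savez(f'pics/{tag}.npz',**{k:np.array(v) for k,v in d.items()}); return d
def ray(d,u,v,z):
    E=np.array(d['extrinsics']); R,t=E[:3,:3],E[:3,3]; c=-R.T@t
    r=R.T@np.array([(u-d['cx'])/d['fx'],(v-d['cy'])/d['fy'],1]); return c+r*(z-c[2])/r[2]
def proj(d,p):
    E=np.array(d['extrinsics']); q=E[:3,:3]@np.array(p)+E[:3,3]; return d['fx']*q[0]/q[2]+d['cx'],d['fy']*q[1]/q[2]+d['cy']
E
python3 - <<'E'
from h import *
a=grab('scene','s0');b=grab('side','d0')
for d in(a,b):
    E=np.array(d['extrinsics']);print(-E[:3,:3].T@E[:3,3],d['fx'])
print(ctrl.read_state(),ctrl.pinch_z)
E
```

```text
[1.15040795 0.42064588 0.70258185] 422.31390460352844
[0.25691671 0.91944557 0.59304139] 375.6661942812505
{'clock': 0.1, 'joint_positions': array([-1.18659968e+00,  3.00411386e-01,  1.52148131e+00, -1.79110881e-06,
        1.32069254e+00, -6.66335074e-02]), 'qvel': array([-5.33173940e-05,  5.27555804e-04,  1.48455564e-04, -4.29295354e-05,
        2.56788014e-04,  6.31710155e-04]), 'joint_efforts': array([ 1.78939597e-03, -5.32644510e+01, -3.53283763e+01,  7.09600816e-02,
        2.34990427e-02, -2.72290589e-05]), 'tool_pos': array([ 0.23954045, -0.49485385,  0.20496129]), 'orientation': array([-3.14060216e+00, -6.43591594e-05,  4.50830571e-01]), 'force': array([ 0.35010309, -0.00872859, -0.76970399]), 'ft_torque': array([ 0.00021839,  0.00763857, -0.03883252]), 'finger_force': 0.0, 'gripper_width': 0.09383459741792421} 0.0188
```

View pics/s0.png

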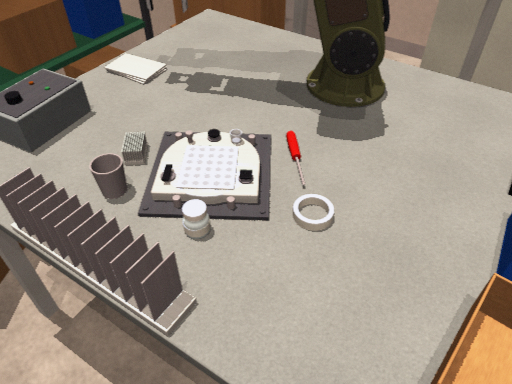

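View pics/d0.png

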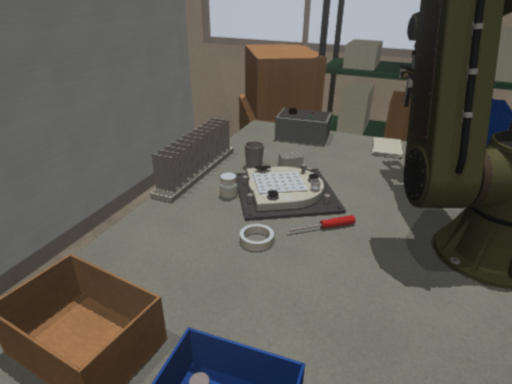

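The scene view shows the round fastener at about (214,134), the bar at (167,173), the square at (246,176) and the clear tub at (236,136). The side view shows the same nest at about (285,190). I'll enlarge the lamp and project some rays.

```bash
python3 - <<'E'
from h import *
a=np.load('pics/s0.npz');b=np.load('pics/d0.npz')
A=cv2.resize(a['color'][120:240,120:280],(800,600),interpolation=cv2.INTER_CUBIC)
B=cv2.resize(b['color'][140:220,220:350],(800,492),interpolation=cv2.INTER_CUBIC)
cv2.imwrite('pics/s0c.png',A);cv2.imwrite('pics/d0c.png',B)
for d,w in((a,(120,125,280,200)),(b,(240,160,330,205))):
    g=d['color'].max(2); x0,y0,x1,y1=w
    m=(g[y0:y1,x0:x1]<38).astype(np.uint8)
    n,l,s,c=cv2.connectedComponentsWithStats(m)
    for i in range(1,n):
        if s[i,4]>12:
            u,v=c[i]+[x0,y0];print(s[i],u,v,ray(d,u,v,.056))
for n,p in (('r',(214,134)),('b',(167,173)),('s',(246,176))): print(n,ray(a,*p,.056))
print(proj(a,[.24,-.495,.205]))
E
```

```text
[88  5 11  8 66] 213.45454545454544 133.43939393939394 [ 0.49305558 -0.14282251  0.056     ]
[42 40 10 16 92] 166.70652173913044 172.98913043478262 [ 0.66920188 -0.1405675   0.056     ]
[120  46  12   8  85] 245.30588235294118 174.61176470588236 [0.57551346 0.01129185 0.056     ]
r [ 0.49414977 -0.1402527   0.056     ]
b [ 0.66886354 -0.13998837  0.056     ]
s [0.57847102 0.0152226  0.056     ]
(np.float64(167.65327452215547), np.float64(10.102921955785092))
```

View pics/s0c.png

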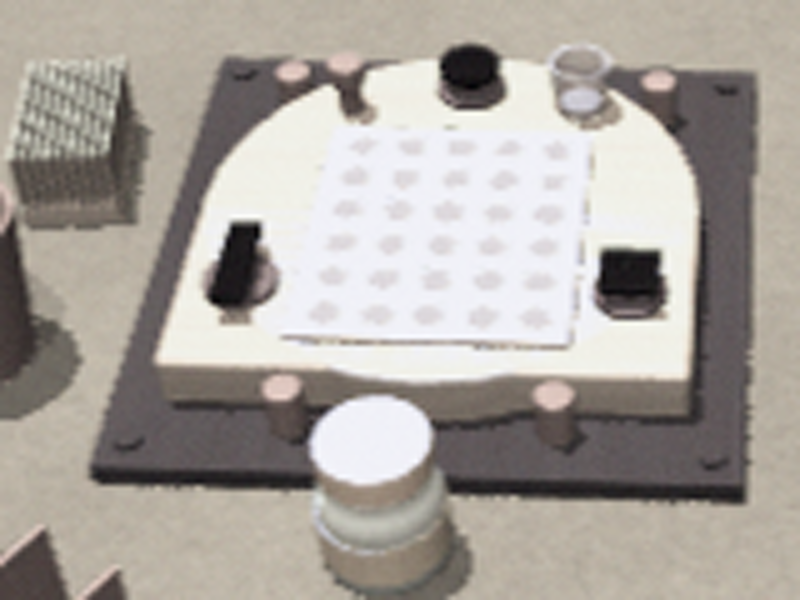

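View pics/d0c.png

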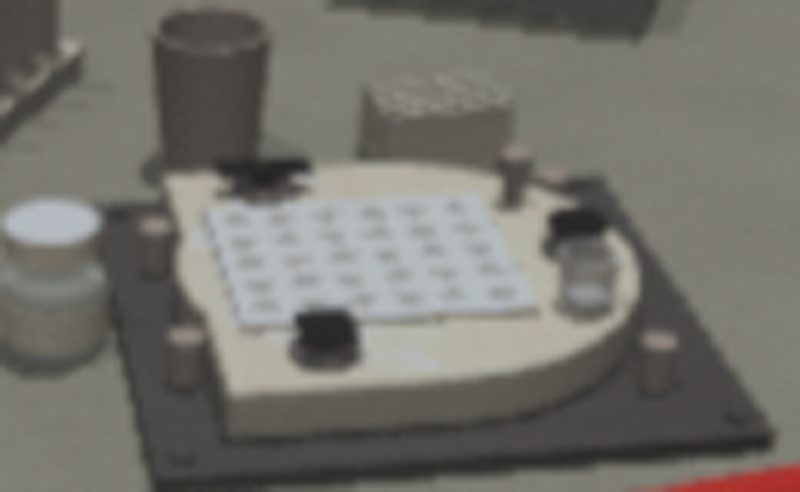

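The crops show the round fastener at the nose with the tub on one side and the steel bit on the other. The bar is at lamp (60,-90) and the square at (60,+90). The blob rays give lamp spacings of 176, 178 and 151 mm, close to the nominal 175, 180 and 150, with the lamp yawed about 31°. I'll turn the tool to yaw 121° (finger line along the lamp's x) and close the fingers.

Request:
{"method": "send_rows", "body": {"series": [0,0,0,0,0,-8.5,0,0,0,0,0,0,-8.5,0,0,0,0,0,0,-8.5,0,0,0,0,0,0,-8.5,0,0,0,0,0,0,-8.5,0,0,0,0,0,0,-8.5,0,0,0,0,0,0,-8.5,0,0,0,0,0,0,-8.5,0,0,0,0,0,0,-8.5,0,0,0,0,0,0,-8.5,0,0,0,0,0,0,-8.5,0,0,0,0,0,0,-1.7,0]}}

```text
clock: 1.3
tool_pos: [0.2396, -0.4949, 0.2051]
orientation: [3.141, -0.001, 2.116]
force: [-0.2, -0.4, 0.0]
gripper_width: 0.0018
finger_force: 0.0
```

```bash
cat >> h.py <<'E'
def togo(x,y,z):
    from scipy.spatial.transform import Rotation as R
    s=ctrl.read_state(); r=R.from_euler('xyz',s['orientation'])
    print('t',s['clock'],'pos',s['tool_pos'].round(4),'rpy',np.degrees(s['orientation']).round(2),'w',s['gripper_width'],'f',s['force'].round(1),'j6',s['joint_positions'][5])
    print('togo',r.inv().apply(np.array([x,y,z])-s['tool_pos']).round(4))
E
python3 - <<'E'
from h import *
# lamp fit from three points
P=np.array([[.4931,-.1428],[.6692,-.1406],[.5755,.0113]]);L=np.array([[-.09,0],[.06,-.09],[.06,.09]])
H=(L-L.mean(0)).T@(P-P.mean(0));U,_,V=np.linalg.svd(H);R=V.T@U.T;t=P.mean(0)-R@L.mean(0)
Q=L@R.T+t;print(np.degrees(np.arctan2(R[1,0],R[0,0])),t,Q,(P-Q)*1e3)
a=np.load('pics/s0.npz')
for n,p in(('tub',(236,141.5)),('bit',(191.5,142.5))): print(n,((ray(a,*p,.04)[:2]-t)@R*1e3).round())
togo(Q[0,0],Q[0,1],.16)
E
```

```text
31.42154802631427 [ 0.57073312 -0.09591331] [[ 0.49393119 -0.14283306]
 [ 0.66885416 -0.1414354 ]
 [ 0.57501465  0.01216846]] [[-0.83118731  0.03306018]
 [ 0.3458395   0.83540133]
 [ 0.48534782 -0.86846151]]
tub [-80.  58.]
bit [-72. -54.]
t 1.3 pos [ 0.2396 -0.4949  0.2051] rpy [ 1.7999e+02 -4.0000e-02  1.2123e+02] w 0.0018026001230698942 f [-0.2 -0.4  0. ] j6 -1.7315282833146401
togo [0.1692 0.4    0.0453]
```

The fit residuals are under 1 mm. The tub and bit are 54–58 mm to the side, so they're clear. Next I move above the round fastener.

Request:
{"method": "send_rows", "body": {"series": [0.0141,0.0333,0.0038,0,0,0,0,0.0141,0.0333,0.0038,0,0,0,0,0.0141,0.0333,0.0038,0,0,0,0,0.0141,0.0333,0.0038,0,0,0,0,0.0141,0.0333,0.0038,0,0,0,0,0.0141,0.0333,0.0038,0,0,0,0,0.0141,0.0333,0.0038,0,0,0,0,0.0141,0.0333,0.0038,0,0,0,0,0.0141,0.0333,0.0038,0,0,0,0,0.0141,0.0333,0.0038,0,0,0,0,0.0141,0.0333,0.0038,0,0,0,0,0.0141,0.0333,0.0038,0,0,0,0,0,0,0,0,0,0,0]}}

```text
clock: 2.6
tool_pos: [0.4961, -0.1412, 0.1591]
orientation: [-3.141, -0.001, 2.112]
force: [-0.3, -0.6, 0.7]
gripper_width: 0.0005
finger_force: 0.0
```

```bash
python3 - <<'E'
from h import *
togo(.4939,-.1428,.065)
w=grab('wrist','w1')
for p in([.4939,-.1428,.057],[.6689,-.1414,.057],[.575,.0122,.057]): print(proj(w,p))
E
```

```text
t 2.6 pos [ 0.4961 -0.1412  0.1591] rpy [-1.7999e+02 -6.0000e-02  1.2103e+02] w 0.0005003886632661104 f [-0.3 -0.6  0.7] j6 -0.8902560086658926
togo [-0.0003 -0.0027  0.0941]
(np.float64(249.3907428424128), np.float64(189.65636364038008))
(np.float64(384.05932157832433), np.float64(266.0657337909601))
(np.float64(406.8457817861149), np.float64(97.04127694016566))
```

View pics/w1.png

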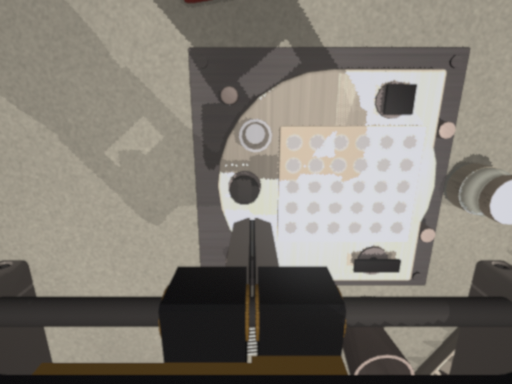

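The wrist view shows the round head at about (244,187), the square at (400,98) and the bar at (377,266). All three sit about 6 px left of the prediction, so I'll measure from this picture and combine it with the side view.

```bash
python3 - <<'E'
from h import *
w=np.load('pics/w1.npz');g=w['color'].max(2);b=np.load('pics/d0.npz');a=np.load('pics/s0.npz')
print(proj(w,[.4961,-.1412,.1591]))
L=np.array([[-.09,0],[.06,-.09],[.06,.09]])
def fit(P):
    H=(L-L.mean(0)).T@(P-P.mean(0));U,_,V=np.linalg.svd(H);R=V.T@U.T;t=P.mean(0)-R@L.mean(0);Q=L@R.T+t
    print(np.degrees(np.arctan2(R[1,0],R[0,0])),Q.round(4).tolist(),((P-Q)*1e3).round(1).tolist())
P=[]
for x0,y0,x1,y1 in((226,170,262,206),(350,256,404,276),(378,80,420,118)):
    m=(g[y0:y1,x0:x1]<45).astype(np.uint8);n,l,s,c=cv2.connectedComponentsWithStats(m);i=1+s[1:,4].argmax();u,v=c[i]+[x0,y0]
    P.append(ray(w,u,v,.056)[:2]);print(s[i],u,v,P[-1])
fit(np.array(P))
g=b['color'].max(2);P=[]
for x0,y0,x1,y1 in((307,172,322,182),(254,164,273,172),(264,188,282,200)):
    s=g[y0:y1,x0:x1];m=(s<s.min()+22).astype(np.uint8);n,l,s,c=cv2.connectedComponentsWithStats(m);i=1+s[1:,4].argmax();u,v=c[i]+[x0,y0]
    P.append(ray(b,u,v,.056)[:2]);print(s[i],u,v,P[-1])
fit(np.array(P))
E
```

```text
(np.float64(251.97810929424324), np.float64(229.4704001125172))Traceback (most recent call last):
  File "<stdin>", line 10, in <module>
ValueError: attempt to get argmax of an empty sequence
```

```bash
cat >> h.py <<'E'
L=np.array([[-.09,0],[.06,-.09],[.06,.09]])
def fit(P):
    P=np.array(P);H=(L-L.mean(0)).T@(P-P.mean(0));U,_,V=np.linalg.svd(H);R=V.T@U.T;t=P.mean(0)-R@L.mean(0);Q=L@R.T+t
    print(np.degrees(np.arctan2(R[1,0],R[0,0])),Q.round(4).tolist(),((P-Q)*1e3).round(1).tolist())
def blob(d,box,thr,z=.056):
    x0,y0,x1,y1=box;s=d['color'][y0:y1,x0:x1].max(2);m=(s<int(s.min())+thr).astype(np.uint8)
    n,l,s,c=cv2.connectedComponentsWithStats(m);i=1+s[1:,4].argmax();u,v=c[i]+[x0,y0];p=ray(d,u,v,z)[:2];print(s[i]+[x0,y0,0,0,0],u,v,p);return p
E
python3 - <<'E'
from h import *
w=np.load('pics/w1.npz');b=np.load('pics/d0.npz')
fit([blob(w,k,18) for k in((226,170,262,206),(350,256,404,276),(378,80,420,118))])
fit([blob(b,k,20) for k in((307,172,322,182),(254,164,273,172),(264,188,282,200))])
E
```

```text
[231 175  28  28 308] 243.87012987012986 187.12012987012986 [ 0.48773089 -0.14364896]
[355 257  45  15 524] 376.0973282442748 264.50954198473283 [ 0.66077335 -0.14469011]
[384  85  32  28 734] 399.3487738419619 97.64713896457766 [0.56966791 0.00841162]
30.69873996438763 [[0.4867, -0.1444], [0.6617, -0.1452], [0.5698, 0.0096]] [[1.0, 0.7], [-0.9, 0.5], [-0.1, -1.2]]
[310 174   8   5  31] 313.38709677419354 175.93548387096774 [ 0.48927496 -0.14666598]
[256 166  13   5  41] 261.8780487804878 167.26829268292684 [ 0.66392528 -0.14074899]
[269 191   8   7  50] 272.5 193.88 [0.56908956 0.01536347]
32.31087986128876 [[0.4896, -0.1441], [0.6645, -0.14], [0.5682, 0.0121]] [[-0.3, -2.5], [-0.5, -0.7], [0.8, 3.3]]
```

Request:
{"method": "send_rows", "body": {"series": [0.001,-0.0065,0.009,0,0,0,0,0,0,0.02,0,0,0,0,0,0,0.02,0,0,0,0,0,0,0.02,0,0,0,0,0,0,0.02,0,0,0,0,0,0,0,0,0,0,0,0,0,0,0,0,0,0]}}

```text
clock: 3.35
tool_pos: [0.4882, -0.1474, 0.0711]
orientation: [-3.141, -0.0, 2.11]
force: [0.5, 0.5, 0.1]
gripper_width: 0.0007
finger_force: 0.0
```

```bash
python3 - <<'E'
from h import *
togo(.490,-.1438,.048)
w=grab('wrist','w2');s=grab('scene','s2');d=grab('side','d2')
C=lambda d,u,v,n,k:cv2.resize(d['color'][v-n:v+n,u-n:u+n],(k,k),interpolation=cv2.INTER_CUBIC)
cv2.imwrite('pics/m2.png',np.hstack([cv2.resize(w['color'][100:300,160:340],(360,400)),C(s,214,134,20,220),C(d,314,176,20,220)][0:1]+[np.vstack([C(s,214,134,20,200),C(d,314,176,20,200)])]))
p=ctrl.read_state()['tool_pos']
for k in(w,s,d):print(proj(k,p))
E
```

```text
t 3.35 pos [ 0.4882 -0.1474  0.0711] rpy [-1.7999e+02 -1.0000e-02  1.2092e+02] w 0.0006935912644163848 f [0.5 0.5 0.1] j6 -0.9046065726365294
togo [0.0021 0.0034 0.0231]
(np.float64(253.24026740539128), np.float64(230.25113052708323))
(np.float64(212.6299796094128), np.float64(126.94825835906045))
(np.float64(313.9202338239997), np.float64(171.4105222671841))
```

View pics/m2.png

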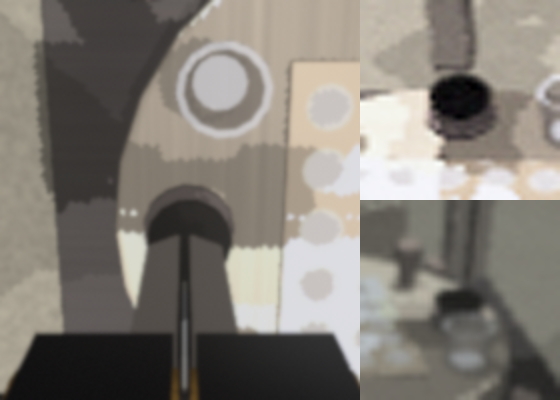

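The wrist crop shows the finger tip over the lower part of the round head. The head's centre is near pixel (254.5,220), and the tub is clear above it.

```bash
python3 - <<'E'
from h import *
w=np.load('pics/w2.npz')
print(ray(w,254.5,220,.057)); togo(*ray(w,254.5,220,.057)[:2],.057)
E
```

```text
[ 0.48910367 -0.14528692  0.057     ]
t 3.5 pos [ 0.489  -0.1471  0.0719] rpy [1.7994e+02 8.0000e-02 1.2098e+02] w 0.0003764849752260659 f [-0.2 -0.7 -0.3] j6 -0.9046328681131234
togo [0.0015 0.001  0.0149]
```

Request:
{"method": "send_rows", "body": {"series": [0.002,0.0015,0.004,0,0,0,0,0,0,0.003,0,0,0,0,0,0,0.003,0,0,0,0,0,0,0.003,0,0,0,0,0,0,0.003,0,0,0,0,0,0,0.003,0,0,0,0,0,0,0,0,0,0,0]}}

```text
clock: 4.2
tool_pos: [0.489, -0.144, 0.0516]
orientation: [-3.142, -0.0, 2.112]
force: [0.0, -0.9, 0.6]
gripper_width: 0.0005
finger_force: 0.0
```

Request:
{"method": "send_rows", "body": {"series": [0,0,0.001,0,0,0,0,0,0,0.001,0,0,0,0]}}

```text
clock: 4.4
tool_pos: [0.4891, -0.1441, 0.05]
orientation: [3.141, 0.0, 2.112]
force: [-3.1, 1.0, 5.6]
gripper_width: 0.0005
finger_force: 2.9
```

Request:
{"method": "send_rows", "body": {"series": [0,0,0.001,0,0,0,0,0,0,0.001,0,0,0,0]}}

```text
clock: 4.6
tool_pos: [0.4892, -0.1442, 0.0488]
orientation: [3.141, 0.0, 2.112]
force: [-7.8, 4.0, 25.5]
gripper_width: 0.0006
finger_force: 12.6
```

Request:
{"method": "send_rows", "body": {"series": [0,0,0.001,0,0,0,0,0,0,0,0,0,0,0]}}

```text
clock: 4.8
tool_pos: [0.4893, -0.1442, 0.0487]
orientation: [3.141, 0.001, 2.112]
force: [-10.8, 4.4, 27.8]
gripper_width: 0.0004
finger_force: 13.8
```

```bash
python3 - <<'E'
from h import *
s=grab('scene','s3');d=grab('side','d3');w=grab('wrist','w3')
C=lambda d,u,v,n,k:cv2.resize(d['color'][v-n:v+n,u-n:u+n],(k,k),interpolation=cv2.INTER_CUBIC)
cv2.imwrite('pics/m3.png',np.hstack([cv2.resize(w['color'][100:300,160:340],(360,400)),np.vstack([C(s,214,134,20,200),C(d,314,176,20,200)])]))
togo(.49,-.144,.049)
E
```

```text
t 4.95 pos [ 0.4893 -0.1442  0.0486] rpy [1.7997e+02 4.0000e-02 1.2103e+02] w 0.0006725080328357321 f [-10.6   3.9  27.5] j6 -0.8999581997346661
togo [-0.0002  0.0007 -0.0004]
```

View pics/m3.png

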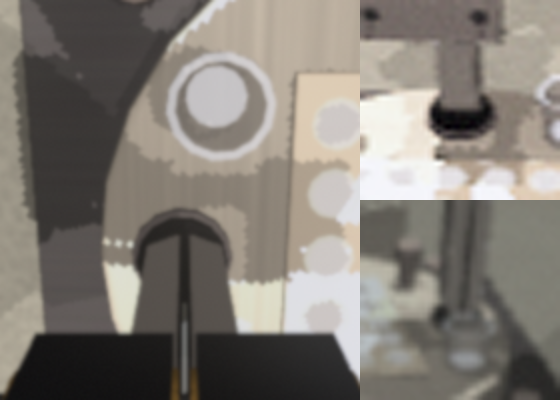

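The fingers stop at z = 0.0487 against 27 N, and the head is down on its collar, so the round fastener is home. I'll lift off and go over the bar.

Request:
{"method": "send_rows", "body": {"series": [0,0,-0.015,0,0,0,0,0,0,-0.03,0,0,0,0,-0.0149,0.025,0,0,0,0,0,-0.0149,0.025,0,0,0,0,0,-0.0149,0.025,0,0,0,0,0,-0.0149,0.025,0,0,0,0,0,-0.0149,0.025,0,0,0,0,0,-0.0149,0.025,0,0,0,0,0,0,0,0.01,0,0,0,0,0,0,0.01,0,0,0,0,0,0,0,0,0,0,0]}}

```text
clock: 6.05
tool_pos: [0.662, -0.1432, 0.0695]
orientation: [-3.139, -0.003, 2.112]
force: [0.2, -0.3, -0.4]
gripper_width: 0.0006
finger_force: 0.0
```

```bash
python3 - <<'E'
from h import *
w=grab('wrist','w4');s=grab('scene','s4')
C=lambda d,u,v,n,k:cv2.resize(d['color'][v-n:v+n,u-n:u+n],(k,k),interpolation=cv2.INTER_CUBIC)
cv2.imwrite('pics/m4.png',np.hstack([cv2.resize(w['color'][100:300,160:340],(360,400)),np.vstack([C(s,167,172,20,200),C(s,214,134,20,200)])]))
togo(.6635,-.1435,.058)
print(proj(w,[.6635,-.1435,.0575]),proj(w,ctrl.read_state()['tool_pos']))
E
```

```text
t 6.15 pos [ 0.6629 -0.1435  0.0717] rpy [-1.7997e+02 -3.0000e-02  1.2101e+02] w 0.0004008131902357198 f [-0.2 -0.4 -0.1] j6 -0.8083870452631727
togo [-0.0003  0.0005  0.0137]
(np.float64(253.5785758788116), np.float64(224.15582491448828)) (np.float64(252.90777155098226), np.float64(231.78642842489197))
```

View pics/m4.png

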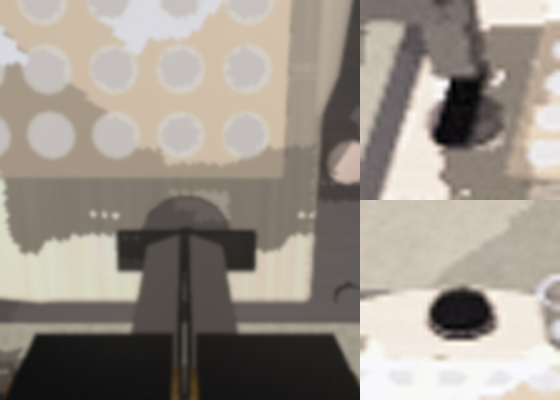

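The bar head spans crop x 117–255 and y 230–271, so its centre is at pixel (253,225), within 1 px of the prediction. The round head stays low on its collar. Now I push the bar.

Request:
{"method": "send_rows", "body": {"series": [0,0.0005,0.004,0,0,0,0,0,0,0.003,0,0,0,0,0,0,0.003,0,0,0,0,0,0,0.003,0,0,0,0,0,0,0.003,0,0,0,0,0,0,0.003,0,0,0,0,0,0,0,0,0,0,0]}}

```text
clock: 6.85
tool_pos: [0.6641, -0.1431, 0.0528]
orientation: [3.142, 0.0, 2.112]
force: [0.1, -0.2, 0.1]
gripper_width: 0.0004
finger_force: 0.0
```

Request:
{"method": "send_rows", "body": {"series": [0,0,0.001,0,0,0,0,0,0,0.001,0,0,0,0]}}

```text
clock: 7.05
tool_pos: [0.6641, -0.1431, 0.0513]
orientation: [3.141, 0.0, 2.112]
force: [-2.3, 0.5, 5.6]
gripper_width: 0.0003
finger_force: 2.9
```

Request:
{"method": "send_rows", "body": {"series": [0,0,0.001,0,0,0,0,0,0,0.001,0,0,0,0]}}

```text
clock: 7.25
tool_pos: [0.6641, -0.1432, 0.0493]
orientation: [3.141, 0.0, 2.112]
force: [-3.3, 0.7, 5.0]
gripper_width: 0.0002
finger_force: 3.0
```

Request:
{"method": "send_rows", "body": {"series": [0,0,0.001,0,0,0,0,0,0,0.001,0,0,0,0]}}

```text
clock: 7.45
tool_pos: [0.6644, -0.1432, 0.0489]
orientation: [3.141, 0.001, 2.112]
force: [-11.3, 2.9, 24.0]
gripper_width: 0.0006
finger_force: 12.0
```

The bar is home: it stops at 0.0489 under 24 N. Using the two pushed positions, the square should be at about (0.5705, 0.0105), which is 180 mm along the tool's x.

Request:
{"method": "send_rows", "body": {"series": [0,0,-0.015,0,0,0,0,0,0,-0.03,0,0,0,0,0.03,0,0,0,0,0,0,0.03,0,0,0,0,0,0,0.03,0,0,0,0,0,0,0.03,0,0,0,0,0,0,0.03,0,0,0,0,0,0,0.03,-0.001,0,0,0,0,0,0,0,0.01,0,0,0,0,0,0,0.01,0,0,0,0,0,0,0,0,0,0,0]}}

```text
clock: 8.55
tool_pos: [0.57, 0.01, 0.0703]
orientation: [-3.14, -0.001, 2.112]
force: [-0.3, -0.6, 0.1]
gripper_width: 0.0002
finger_force: 0.0
```

```bash
python3 - <<'E'
from h import *
w=grab('wrist','w5');s=grab('scene','s5')
C=lambda d,u,v,n,k:cv2.resize(d['color'][v-n:v+n,u-n:u+n],(k,k),interpolation=cv2.INTER_CUBIC)
cv2.imwrite('pics/m5.png',np.hstack([cv2.resize(w['color'][100:300,160:340],(360,400)),np.vstack([C(s,167,172,20,200),C(s,246,174,20,200)])]))
togo(.5705,.0105,.058)
print(proj(w,[.5705,.0105,.0575]),proj(w,ctrl.read_state()['tool_pos']))
E
```

```text
t 8.65 pos [0.5706 0.0099 0.0715] rpy [-1.7997e+02 -2.0000e-02  1.2097e+02] w 0.000603744504833521 f [-0.7  0.7  0.7] j6 -0.5874478726191235
togo [0.0006 0.0002 0.0135]
(np.float64(252.90503275450646), np.float64(222.13065779547168)) (np.float64(252.60116065618507), np.float64(230.74288779869363))
```

View pics/m5.png

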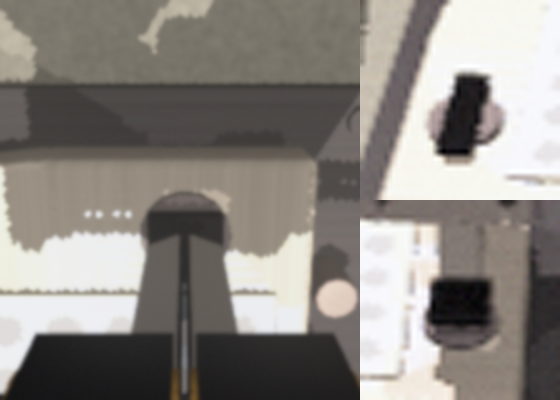

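The square head spans crop x 148–223 with its top edge at y≈210, which puts its centre at about pixel (253,223), under the fingertips. The bar lies low on its collar. Now I push the square.

Request:
{"method": "send_rows", "body": {"series": [0.0005,0,0.004,0,0,0,0,0,0,0.003,0,0,0,0,0,0,0.003,0,0,0,0,0,0,0.003,0,0,0,0,0,0,0.003,0,0,0,0,0,0,0.003,0,0,0,0,0,0,0,0,0,0,0]}}

```text
clock: 9.35
tool_pos: [0.5702, 0.011, 0.0527]
orientation: [3.142, 0.0, 2.112]
force: [0.4, -0.2, 0.5]
gripper_width: 0.0007
finger_force: 0.0
```

Request:
{"method": "send_rows", "body": {"series": [0,0,0.001,0,0,0,0,0,0,0.001,0,0,0,0,0,0,0.001,0,0,0,0]}}

```text
clock: 9.65
tool_pos: [0.5703, 0.011, 0.0502]
orientation: [3.141, 0.0, 2.112]
force: [-1.7, -0.2, 6.5]
gripper_width: 0.0008
finger_force: 2.9
```

Request:
{"method": "send_rows", "body": {"series": [0,0,0.001,0,0,0,0,0,0,0.001,0,0,0,0]}}

```text
clock: 9.85
tool_pos: [0.5704, 0.011, 0.0489]
orientation: [3.141, 0.0, 2.112]
force: [-8.3, -0.5, 21.6]
gripper_width: 0.0009
finger_force: 10.8
```

The square is home too, stopping at 0.0489 under 21.6 N. I'll lift clear and check everything.

Request:
{"method": "send_rows", "body": {"series": [0,0,0.001,0,0,0,0,0,0,-0.015,0,0,0,0,0,0,-0.03,0,0,0,0,0,0,-0.04,0,0,0,0,0,0,-0.04,0,0,0,0,0,0,0,0,0,0,0,0,0,0,0,0,0,0]}}

```text
clock: 10.55
tool_pos: [0.5703, 0.0111, 0.1724]
orientation: [3.14, 0.001, 2.112]
force: [-0.5, -0.6, 0.2]
gripper_width: 0.0007
finger_force: 0.0
```

```bash
python3 - <<'E'
from h import *
s=grab('scene','s6');togo(.57,.01,.17)
cv2.imwrite('pics/m6.png',cv2.resize(s['color'][110:230,80:240+40],(800,480),interpolation=cv2.INTER_CUBIC))
E
```

```text
t 10.6 pos [0.5698 0.0111 0.1712] rpy [-1.7997e+02 -2.0000e-02  1.2103e+02] w 0.00021776901995320752 f [-0.9 -0.3 -0.1] j6 -0.586455420352615
togo [-0.001  -0.0004  0.0012]
```

View pics/m6.png

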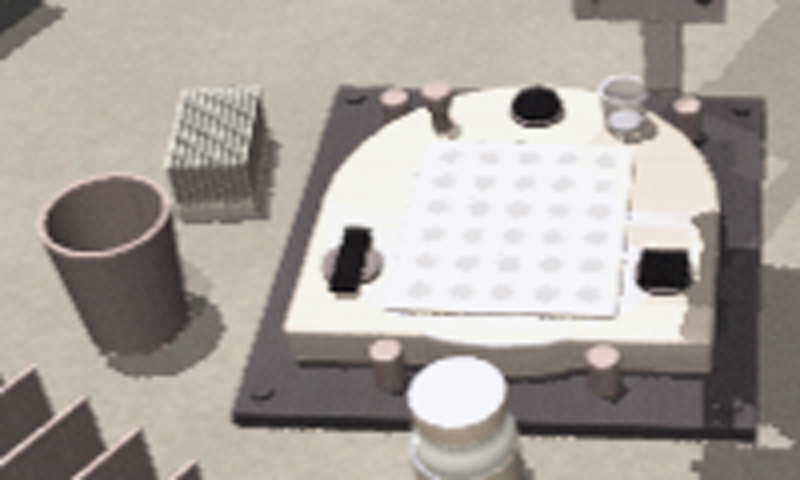

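All three heads are flush on their collars: round at crop (537,105), bar at (352,260) and square at (664,270). The bystanders in view are where they stood and the gripper is clear, so I'm handing in.

```bash
python3 -c "
from workcell import job
print(job.job_done())"
```

```text
the job is handed in; nothing more can be done
None
```

I pushed the fasteners fully down in order (round, bar, square), each to its solid stop at about 49 mm above the table, and handed the job in at about 10.6 s; the hand-in returned no verdict.

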